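# Seat the wheel blanks in their V-blocks and scan them in

### The arm

A 6-joint arm with a two-finger parallel gripper is mounted at the origin on the work surface. World frame = base frame: x ahead of the robot, y to its left, z up, the work surface at z = 0. Lengths are in m, angles in rad, forces in N, time in s.
With the tool pointing down it reaches from about 0.375 to 0.9 m from the base axis. Payload 3.1 kg.
Tool frame: the origin (TCP) lies midway between the tips of the shut fingers; the grasp point (between the pads) lies ctrl.pinch_z behind it (ctrl.pinch_z is the distance from the TCP to the grasp point, in m); z points along the fingers, y is the line along which they close (so a half turn about z gives the same grasp; the last joint's range is limited). The gripper opens to 87 mm and grips with 3 to 60 N. Pads are 19 mm wide; open, the fingers measure 117 mm over their backs; the gripper's body (75 mm by 190 mm) begins 51 mm behind the grasp point.
Start: joints at [1.04, 0.527, 1.433, -0, 1.181, -0.178], TCP at [0.216, 0.586, 0.223] pointing down, gripper open.
Joint ranges: [-3.08, 3.08], [-0.75, 2.2], [0.22, 2.44], [-1.43, 4.57], [0, 2.65], [-2.85, 2.85]. Speed limits (rad/s): [2.79, 2.79, 3.14, 3.14, 3.14, 3.14].

### API

Orientations are given as a unit quaternion [x, y, z, w].
In Python, from station import ctrl gives the robot as it stands.
- The arm moves only by the shell command python3 -m inch 'ROWS'. ROWS is JSON, a list of rows, each a list of 3 entries, a list of its own where there are three numbers: the shift along the tool's x, y, z normalised to -1 to 1, where 1 is 20 cm, then the turn, a rotation vector about the tool's x, y, z normalised to -1 to 1, where 1 is 2 pi rad, then the opening, from -1 (shut) to 1 (fully open), so that 0 is half open. A call has 1 to 12 rows; each row is the pose to reach, as a shift and turn from the pose commanded when the call began, along the tool's axes at that moment, turning the shorter way round; what a row does not reach only later rows make up. A row lasts 1/8 s, in which the tool goes at most 62.5 mm and 10.7 degrees, less where a joint would pass 70% of its speed; a pose out of reach is approached as far as the arm can. A call with a number of a shift or a turn outside -1 to 1 is refused whole. A call with a gripper value outside its range is refused whole. The fingers move at their own pace and stop on an object; the grip force is fixed at half the most. Time passes only in rows, so rows that repeat a pose let the fingers close. It gives the time, the measured TCP pose, the force, the opening and the grip force at its end, in the units of the state.
- ctrl.sense(): the state, without advancing time (a new reading comes with each control period).
- ctrl.camera(name): name is "scene" or "side" or "wrist"; returns a dict with "frame" (384x512x3 uint8, red, green, blue), "range_z" (384x512 float32, m along the optical axis (not along the pixel's ray), 0 where there is no reading), "K" (3x3 intrinsics, pixels), "k1" (the pictures are not rectified: a ray, as slopes to the right and down, at radius r is drawn at 1 + k1 r^2 times it, then the intrinsics apply), "pose" (4x4, takes a point from camera to world coordinates). Camera axes: x right, y down, z forward; pixel columns grow to the right and rows downward; lengths in m; the calibration is good to about 2 mm. A picture is of the moment at which its call begins.
- ctrl.hand_in(): hands the job in; it is judged then, once.
The state is a dict: "time_s": time; "qpos": joint angles; "qvel": joint speeds; "joint_torque": joint torques, N m; "tcp_pos": TCP position; "eef_rot": TCP orientation; "contact_force": force on the tool from outside, world axes, zero at the start; "torque": the same for the moment, N m; "grip_width": finger opening in m; "grasp_force": force on a finger pad.
Only numpy, scipy, OpenCV 4.12 (cv2) and the standard library are available. Lean on these libraries where they do the work, as an engineer would, in place of code of your own. Each camera call takes 0.05 s, during which the arm holds its last target. There are 200 camera calls.

### The job

Set every round blank that is on the bench upright against the V-block of its own colour, pushed home until it touches both faces. Once all are seated, take the hand scanner from its cradle and read their top labels in the order red, yellow, blue (skipping any that is missing), holding the reading spot steady on each label for a good two seconds. Then lay the scanner back in its cradle with every blank still home in its V, and leave the other things on the bench where they are.

Things in the scene. Friction and masses are not known exactly. Their poses are not given: they have to be found in the camera images.
- red_mid (a point): Centre (half-way up, 30 mm above the bench) of the red blank: a loose upright solid cylinder of cream tooling board, 60 mm across, 60 mm tall, about 0.15 to 0.3 kg, with a red band round its top and a red top face. Its z axis is its own axis, up while it stands. It may be absent.
- red_label (a point): Centre of the barcode label in the middle of the flat top of the red blank, 60 mm above the bench when it stands.
- v_red: V-block with red trim, a fixed aluminium block 53 mm high: two upright faces 56 mm long meet at a right angle and open roughly towards the robot. Origin: on the bench where the axis of a blank stands when touching both faces. x points into the V, the corner 42 mm ahead; faces begin at x 3, y +-40 mm; the block spans x 3 to 72, y +-56 mm. The bench between is bare, so blanks slide in.
- yellow_mid (a point): Centre (half-way up, 30 mm above the bench) of the yellow blank: a loose upright solid cylinder of cream tooling board, 60 mm across, 60 mm tall, about 0.15 to 0.3 kg, with a yellow band round its top and a yellow top face. Its z axis is its own axis, up while it stands. It may be absent.
- yellow_label (a point): Centre of the barcode label in the middle of the flat top of the yellow blank, 60 mm above the bench when it stands.
- v_yellow: V-block with yellow trim, a fixed aluminium block 53 mm high: two upright faces 56 mm long meet at a right angle and open roughly towards the robot. Origin: on the bench where the axis of a blank stands when touching both faces. x points into the V, the corner 42 mm ahead; faces begin at x 3, y +-40 mm; the block spans x 3 to 72, y +-56 mm. The bench between is bare, so blanks slide in.
- blue_mid (a point): Centre (half-way up, 30 mm above the bench) of the blue blank: a loose upright solid cylinder of cream tooling board, 60 mm across, 60 mm tall, about 0.15 to 0.3 kg, with a blue band round its top and a blue top face. Its z axis is its own axis, up while it stands. It may be absent.
- blue_label (a point): Centre of the barcode label in the middle of the flat top of the blue blank, 60 mm above the bench when it stands.
- v_blue: V-block with blue trim, a fixed aluminium block 53 mm high: two upright faces 56 mm long meet at a right angle and open roughly towards the robot. Origin: on the bench where the axis of a blank stands when touching both faces. x points into the V, the corner 42 mm ahead; faces begin at x 3, y +-40 mm; the block spans x 3 to 72, y +-56 mm. The bench between is bare, so blanks slide in.
- scanner_mid (a point): Centre of the handle of the hand scanner: a loose orange bar 140 mm long (x), 34 mm wide (y), 30 mm high (z), 0.2 kg, lying level on its cradle. x points to the black head, which looks forward and 45 degrees down and reaches 110 mm ahead of this point and 35 mm below it. Grip it here across its width, between the cradle's saddles.
- scanner_spot (a point): The scanner's reading spot, the point in the air straight ahead of its window (about 80 mm from it) where a label is read: fixed to the scanner at x +150 mm, y 0, z -75 mm from the handle's centre, in the scanner's axes.
- cradle_rest (a point): Where the handle's centre lies when the scanner is on its fixed cradle, 75 mm above the bench. Two grey saddles, 14 mm long, centred 45 mm before and behind this point, carry the handle's underside 60 mm above the bench; their cheeks stand 11 mm higher, 41 mm apart. x runs along the cradle to the scanner's head end; z up.
- tape_roll: Bystander, to be left alone: a yellow roll of tape lying flat, 90 mm across, 24 mm high. Origin at its underside, centred.
- sanding_block: Bystander, to be left alone: a brown cork sanding block 100 x 55 x 30 mm. Origin at its underside, centred.
- mixing_cup: Bystander, to be left alone: a white cup 80 mm across, 90 mm high, standing. Origin at its underside, centred.
- screwdriver: Bystander, to be left alone: a screwdriver lying on the bench. Origin at its underside, mid-length.

How it is judged:
On the way, in this order (a step that is already met when the one before it is completed fails the run):
1. every blank present stands in the V-block of its colour, against both faces (axis within 4 mm of the seated place) (horizontal distance between red_mid and v_red below 0.004 m and height (world z) of each of red_mid, yellow_mid, blue_mid below 0.036 m and angle between each of red_mid, yellow_mid, blue_mid's own z axis and vertical below 0.06 rad and horizontal distance between yellow_mid and v_yellow below 0.004 m and horizontal distance between blue_mid and v_blue below 0.004 m), for 0.3 s.
2. the scanner's reading spot is held on the label of the red blank (within 20 mm) for 2 s (distance between scanner_spot and red_label below 0.02 m), for 2 s.
3. the scanner's reading spot is held on the label of the yellow blank (within 20 mm) for 2 s (distance between scanner_spot and yellow_label below 0.02 m), for 2 s.
4. the scanner's reading spot is held on the label of the blue blank (within 20 mm) for 2 s (distance between scanner_spot and blue_label below 0.02 m), for 2 s.
At the end, for the whole second after the job is handed in: Every blank present stands upright, at rest, its axis within 4 mm of the seated place of the V-block of its colour; the scanner lies at rest on its cradle (handle centre within 12 mm of its rest, in line and level within 0.12 rad) (all of step 1 and linear speed of each of red_blank, yellow_blank, blue_blank, scanner below 0.02 m/s and distance between scanner_mid and cradle_rest below 0.012 m and angle between the x axis of scanner_mid and the x axis of cradle_rest, either way round below 0.12 rad and angle between scanner_mid's own z axis and vertical below 0.12 rad); the robot touches nothing.
It fails at once if a bystander (tape roll, sanding block, cup or screwdriver) is moved more than 40 mm (distance of any of tape_roll, sanding_block, mixing_cup, screwdriver from where it was at the start of the episode above 0.04 m).
Of red_blank, yellow_blank, blue_blank only 2 to 3 are there at a start; the rules pass over those that are not, and their reading is None.
At some moment in a run one of red_blank, yellow_blank, blue_blank may be knocked a few centimetres aside while the robot is not near it.
It also fails if it takes over 210 s, if anything falls off the work surface, if the arm or the gripper's body presses on something with over 40 N, if the wrist force passes 120 N, or if a joint passes its speed limit or range.

## Working session

There is one attempt and no reset: what is moved stays moved. The work goes in short steps, Python scripts to look and compute and a shell command to move; the robot and the scene stay as the last step left them, time stands still between calls to the robot, and variables do not carry over. Pictures are saved under pics/ and viewed, at most 14 in all, crops included, and the job is handed in when it is done.

```bash
ls; mkdir -p pics
python3 - <<'E'
from station import ctrl
import cv2,numpy as np
print(ctrl.sense(),ctrl.pinch_z)
for n in("scene","side"):
    c=ctrl.camera(n);np.savez(f"pics/{n}0.npz",**c)
    print(n,c["K"].tolist(),c["k1"],c["pose"].round(3).tolist())
    cv2.imwrite(f"pics/{n}0.png",c["frame"][...,::-1])
E
```

```text
pics
{'time_s': 0.0, 'qpos': array([ 1.03951438e+00,  5.28428887e-01,  1.43392760e+00, -1.54013379e-05,
        1.18138282e+00, -1.78514692e-01]), 'qvel': array([ 0.00064501,  0.00059621,  0.00023758, -0.00089755, -0.0005379 ,
        0.00048113]), 'joint_torque': array([-3.12211869e-04, -4.40043640e+01, -1.76595908e+01,  6.34004991e-02,
        5.80443267e-02, -1.49971606e-04]), 'tcp_pos': array([0.21553781, 0.58586758, 0.22158649]), 'eef_rot': array([ 1.75467477e-01,  9.84484643e-01, -1.00891091e-03, -3.66297516e-04]), 'contact_force': array([-0.03529312, -0.55582161, -0.44965302]), 'torque': array([-0.01126227, -0.00642128,  0.03386862]), 'grasp_force': 0.0, 'grip_width': 0.08709521955474107} 0.0187
scene [[448.3392869445038, 0.0, 247.99639304302875], [0.0, 448.3392869445038, 178.98628462263426], [0.0, 0.0, 1.0]] -0.06259583946302821 [[0.375, 0.591, -0.715, 1.611], [0.927, -0.252, 0.278, -0.406], [-0.016, -0.767, -0.642, 0.98], [0.0, 0.0, 0.0, 1.0]]
side [[354.4164552464763, 0.0, 251.81048445558622], [0.0, 354.4164552464763, 190.8381645332567], [0.0, 0.0, 1.0]] -0.07895154108090632 [[0.691, -0.457, 0.56, 0.012], [-0.723, -0.427, 0.544, -0.653], [-0.01, -0.78, -0.625, 0.763], [0.0, 0.0, 0.0, 1.0]]
```

View pics/scene0.png

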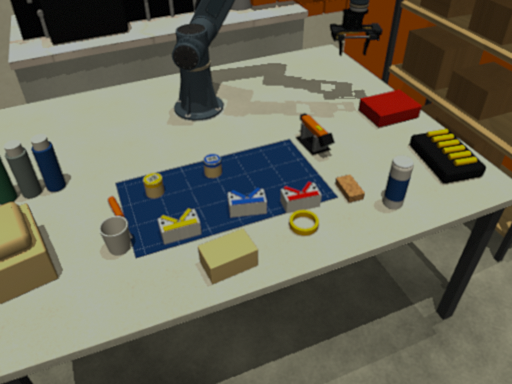

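View pics/side0.png

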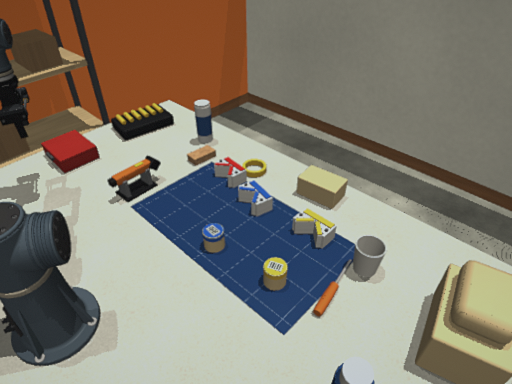

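Red is absent: blue blank at scene (212,165), yellow blank at (153,185); V-blocks yellow (180,225), blue (247,203), red (301,196). The scanner is at (318,130), the tape at (305,222), the sanding block at (350,187), the cup at (116,236) and the screwdriver at (115,206).

```bash
cat > h.py <<'E'
import numpy as np,cv2
from station import ctrl
def rays(c,uv):
    K=c["K"];d=np.array([c["k1"],0,0,0,0.])
    n=cv2.undistortPoints(np.asarray(uv,float).reshape(-1,1,2),K,d).reshape(-1,2)
    return np.c_[n,np.ones(len(n))]
def cloud(c):
    h,w=c["range_z"].shape
    u,v=np.meshgrid(np.arange(w),np.arange(h))
    r=rays(c,np.c_[u.ravel(),v.ravel()])*c["range_z"].reshape(-1,1)
    P=c["pose"];p=r@P[:3,:3].T+P[:3,3]
    p[c["range_z"].ravel()<=0]=np.nan
    return p.reshape(h,w,3)
def plane(c,uv,z):
    P=c["pose"];r=rays(c,uv)@P[:3,:3].T;o=P[:3,3]
    return (o+r*((z-o[2])/r[:,2:3]))
def hsv(c): return cv2.cvtColor(c["frame"],cv2.COLOR_RGB2HSV)
RNG={"red":[((0,130,60),(6,255,255)),((174,130,60),(180,255,255))],"yellow":[((22,110,80),(34,255,255))],"blue":[((100,120,60),(122,255,255))],"orange":[((7,150,90),(18,255,255))]}
def mask(c,k):
    H=hsv(c);m=np.zeros(H.shape[:2],bool)
    for a,b in RNG[k]: m|=cv2.inRange(H,a,b)>0
    return m
E
python3 - <<'E'
from h import *
for n in("scene","side"):
    c=dict(np.load(f"pics/{n}0.npz"));p=cloud(c);z=p[...,2]
    print(n,"bench z",np.nanmedian(z[mask(c,"blue")]))
    for k,lo,hi in[("red",.04,.07),("yellow",.04,.07),("blue",.04,.07),("orange",.0,.12),("yellow",.01,.035)]:
        m=(mask(c,k)&(z>lo)&(z<hi)&(p[...,0]>.2)&(p[...,0]<1.1)).astype(np.uint8)
        nn,L,S,C=cv2.connectedComponentsWithStats(m)
        for i in range(1,nn):
            if S[i,4]>25:
                q=p[L==i];print(k,(lo,hi),S[i].tolist(),np.median(q,0).round(3),q.min(0).round(3),q.max(0).round(3))
E
```

```text
scene bench z 0.0031022895472592182
red (0.04, 0.07) [361, 90, 61, 31, 1092] [0.381 0.692 0.061] [0.287 0.598 0.04 ] [0.443 0.801 0.069]
red (0.04, 0.07) [284, 182, 35, 19, 238] [0.713 0.119 0.055] [0.658 0.072 0.048] [0.734 0.169 0.061]
yellow (0.04, 0.07) [427, 129, 51, 36, 553] [0.717 0.711 0.065] [0.604 0.657 0.047] [0.804 0.789 0.07 ]
yellow (0.04, 0.07) [143, 173, 19, 15, 171] [ 0.48  -0.293  0.061] [ 0.433 -0.32   0.043] [ 0.496 -0.264  0.069]
yellow (0.04, 0.07) [161, 208, 36, 24, 304] [ 0.686 -0.266  0.055] [ 0.633 -0.312  0.049] [ 0.703 -0.215  0.061]
yellow (0.04, 0.07) [199, 249, 13, 21, 26] [ 0.85  -0.238  0.064] [ 0.813 -0.242  0.056] [ 0.89  -0.233  0.069]
blue (0.04, 0.07) [204, 154, 18, 13, 92] [ 0.456 -0.083  0.06 ] [ 0.415 -0.109  0.044] [ 0.474 -0.05   0.069]
blue (0.04, 0.07) [230, 187, 34, 18, 243] [ 0.666 -0.046  0.055] [ 0.607 -0.093  0.049] [0.693 0.01  0.061]
orange (0.0, 0.12) [302, 115, 26, 21, 173] [0.423 0.309 0.089] [0.356 0.293 0.082] [0.503 0.332 0.095]
orange (0.0, 0.12) [337, 176, 27, 24, 329] [0.724 0.292 0.032] [0.666 0.265 0.009] [0.763 0.32  0.0
[... 1644 characters left out ...]
 22, 8, 49] [ 0.42  -0.105  0.05 ] [ 0.408 -0.113  0.044] [ 0.458 -0.07   0.059]
orange (0.0, 0.12) [90, 41, 25, 24, 390] [1.022 1.694 0.059] [0.944 1.674 0.   ] [1.1   1.718 0.12 ]
orange (0.0, 0.12) [71, 49, 13, 8, 54] [0.875 1.695 0.105] [0.828 1.678 0.071] [0.897 1.709 0.12 ]
orange (0.0, 0.12) [17, 77, 35, 11, 51] [0.553 1.693 0.004] [0.453 1.677 0.   ] [0.658 1.713 0.012]
orange (0.0, 0.12) [112, 159, 39, 26, 347] [0.418 0.3   0.086] [0.357 0.291 0.064] [0.497 0.328 0.093]
orange (0.0, 0.12) [314, 282, 24, 34, 333] [ 0.492 -0.431  0.023] [ 0.45  -0.445  0.009] [ 0.549 -0.414  0.03 ]
yellow (0.01, 0.035) [243, 159, 23, 17, 171] [0.79  0.077 0.023] [0.741 0.043 0.01 ] [0.83  0.131 0.028]
```

```bash
cat >> h.py <<'E'
def vfit(c,k,near,dz=0):
    """V-block pose from its flat top (z .053): min-area rectangle 112x69 of top points"""
    p=cloud(c);z=p[...,2]-dz
    m=(z>.046)&(z<.058)&(np.hypot(p[...,0]-near[0],p[...,1]-near[1])<.085)
    m=cv2.morphologyEx(m.astype(np.uint8),cv2.MORPH_OPEN,np.ones((3,3)))>0
    q=p[m][:,:2].astype(np.float32)*1000
    (cx,cy),(w,h),a=cv2.minAreaRect(q)
    if w>h:a+=90
    a=np.deg2rad(a); 
    while a>np.pi/2:a-=np.pi
    while a<-np.pi/2:a+=np.pi
    o=np.array([cx,cy])-37.5*np.array([np.cos(a),np.sin(a)])
    return o/1000,np.rad2deg(a),(w,h)
def rows(target,yaw=None):
    """shift (units) and turn from the measured pose to a down-pointing target; yaw=angle of tool y, deg"""
    from scipy.spatial.transform import Rotation as R
    s=ctrl.sense();r=R.from_quat(s["eef_rot"])
    d=r.inv().apply(np.array(target)-s["tcp_pos"])/.2
    ty=r.apply([0,1,0]);cur=np.rad2deg(np.arctan2(ty[1],ty[0]));t=0
    if yaw is not None:
        t=(yaw-cur+90)%180-90
        ya=np.deg2rad(cur+t);y=np.array([np.cos(ya),np.sin(ya),0]);zz=np.array([0,0,-1.]);x=np.cross(y,zz)
        rv=(r.inv()*R.from_matrix(np.c_[x,y,zz])).as_rotvec()/2/np.pi
    else: rv=np.zeros(3)
    print("shift",d.round(3).tolist(),"turn",rv.round(4).tolist(),"cur yaw",round(cur,1),"t",round(s["time_s"],2))
E
python3 - <<'E'
from h import *
V={"red":(.70,.118),"blue":(.66,-.046),"yellow":(.68,-.267)}
for n,dz in(("scene",.003),("side",.001)):
    c=dict(np.load(f"pics/{n}0.npz"))
    for k in V: print(n,k,vfit(c,k,V[k],dz))
rows([.441,-.081,.30],90)
E
```

```text
scene red (array([0.65938376, 0.12812389]), np.float64(-7.991401672363285), (114.17073822021484, 67.03350067138672))
scene blue (array([ 0.61840136, -0.02885744]), np.float64(-16.230834960937496), (107.82909393310547, 67.13932800292969))
scene yellow (array([ 0.63157509, -0.26037929]), np.float64(-0.6390686035156096), (112.86708068847656, 69.6646728515625))
side red (array([0.65762937, 0.12759429]), np.float64(-6.239517211914066), (118.0483169555664, 68.33197021484375))
side blue (array([ 0.61287553, -0.03109073]), np.float64(-13.207138061523427), (114.71788787841797, 69.55424499511719))
side yellow (array([ 0.62934822, -0.26349216]), np.float64(-0.4292526245117259), (115.20691680908203, 68.78624725341797))
shift [-2.21, -2.741, -0.387] turn [-0.0003, -0.0001, -0.0561] cur yaw 69.8 t 0.1
```

```bash
python3 -m inch '[[[-1,-0.7,0],[0,0,-0.0158],1],[[-1,-0.7,0],[0,0,-0.0158],1],[[-1,-0.7,0],[0,0,-0.0158],1],[[-1,-0.7,0],[0,0,-0.0158],1],[[-1,-0.7,0],[0,0,-0.0158],1]]'
python3 -m inch '[[[-1,-1,-0.4],[0,0,0],1],[[-1,-1,-0.4],[0,0,0],1],[[-1,-1,-0.4],[0,0,0],1],[[-1,-1,-0.4],[0,0,0],1],[[-1,-1,-0.4],[0,0,0],1],[[-1,-1,-0.4],[0,0,0],1]]'
python3 -c "
from h import *
rows([.441,-.081,.30],75.5)"
```

```text
time_s: 0.72
tcp_pos: [0.3572, 0.383, 0.2223]
eef_rot: [0.129, 0.992, -0.001, -0.0]
contact_force: [-0.4, -0.3, -0.1]
grip_width: 0.0869
grasp_force: 0.0
time_s: 1.48
tcp_pos: [0.5008, 0.1409, 0.3033]
eef_rot: [0.128, 0.992, 0.0, 0.001]
contact_force: [-0.1, -0.1, 0.4]
grip_width: 0.087
grasp_force: 0.0
shift [0.007, -1.149, 0.016] turn [0.0001, 0.0004, -0.0006] cur yaw 75.3 t 1.48
```

```bash
python3 -m inch '[[[0,-1,0],[0,0,0],1],[[0,-1,0],[0,0,0],1],[[0,-1,0],[0,0,0],1],[[0,-1,0],[0,0,0],1],[[0,-1,0],[0,0,0],1],[[0,-1,0],[0,0,0],1]]'
python3 - <<'E'
from h import *
c=ctrl.camera("wrist");np.savez("pics/w1.npz",**c);cv2.imwrite("pics/w1.png",c["frame"][...,::-1])
print(c["K"].round(1).tolist(),c["k1"],c["pose"].round(3).tolist())
c=ctrl.camera("wrist")
p=cloud(c);z=p[...,2]
for k in("blue","yellow"):
  m=(mask(c,k)&(z>.04)&(z<.075)).astype(np.uint8)
  n,L,S,C=cv2.connectedComponentsWithStats(m)
  for i in range(1,n):
    if S[i,4]>60:
      q=p[L==i];print(k,S[i].tolist(),np.median(q,0).round(4),cv2.minEnclosingCircle(q[:,:2].astype(np.float32)*1000))
for k,v in{"red":(.70,.118),"blue":(.66,-.046),"yellow":(.68,-.267)}.items():
  try: print(k,vfit(c,k,v))
  except Exception as e: print(k,"x")
rows([.441,-.081,.30],75.5)
E
```

```text
time_s: 2.22
tcp_pos: [0.4486, -0.0495, 0.3023]
eef_rot: [0.125, 0.992, 0.001, -0.0]
contact_force: [-0.2, -0.2, -0.4]
grip_width: 0.087
grasp_force: 0.0
[[304.0, 0.0, 253.2], [0.0, 304.0, 189.9], [0.0, 0.0, 1.0]] -0.06335588932196091 [[0.248, 0.935, 0.252, 0.38], [0.969, -0.24, -0.063, -0.032], [0.001, 0.259, -0.966, 0.464], [0.0, 0.0, 0.0, 1.0]]
blue [208, 142, 40, 40, 722] [ 0.4379 -0.0824  0.0603] ((439.140869140625, -82.8479995727539), 27.215789794921875)
blue [259, 275, 64, 26, 847] [ 0.6605 -0.0457  0.0528] ((660.4913330078125, -43.51659393310547), 51.21940612792969)
yellow [91, 191, 26, 37, 135] [ 0.4535 -0.2667  0.0529] ((460.27996826171875, -280.3834533691406), 27.28342628479004)
yellow [72, 196, 38, 35, 487] [ 0.4509 -0.2856  0.0604] ((461.4283752441406, -293.2900390625), 28.53871726989746)
yellow [170, 302, 12, 11, 80] [ 0.6447 -0.2265  0.0528] ((645.1385498046875, -227.28721618652344), 11.292651176452637)
red (array([-0.0375,  0.    ]), np.float64(0.0), (0.0, 0.0))
blue (array([ 0.6174416 , -0.03134443]), np.float64(-15.403633117675788), (112.34468841552734, 48.24782180786133))
yellow (array([ 0.61214021, -0.20348375]), np.float64(-24.87564849853515), (34.42519760131836, 21.469493865966797))
shift [-0.002, -0.162, 0.012] turn [0.0001, -0.0001, 0.0004] cur yaw 75.6 t 2.33
```

View pics/w1.png

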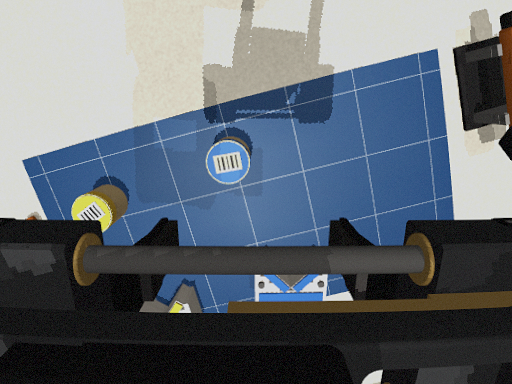

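Wrist view: the blue blank is at (228,162), the yellow at (93,211) and the blue V at about (290,285), partly hidden. Descending on the blue blank.

```bash
python3 -m inch '[[[0.005,-0.174,0],[0,0,0],1],[[0.005,-0.174,0.4],[0,0,0],1],[[0.005,-0.174,0.8],[0,0,0],1],[[0.005,-0.174,0.8],[0,0,0],1],[[0.005,-0.174,0.8],[0,0,0],1]]'
python3 - <<'E'
from h import *
c=ctrl.camera("wrist");p=cloud(c);z=p[...,2]
m=(mask(c,"blue")&(z>.055)&(z<.07)).astype(np.uint8)
n,L,S,C=cv2.connectedComponentsWithStats(m);i=1+np.argmax(S[1:,4])
q=p[L==i];o=cv2.minEnclosingCircle(q[:,:2].astype(np.float32)*1000);print(S[i],o)
rows([o[0][0]/1e3,o[0][1]/1e3,.016],75)
E
```

```text
time_s: 2.95
tcp_pos: [0.4373, -0.083, 0.1405]
eef_rot: [0.126, 0.992, 0.001, -0.003]
contact_force: [0.7, 0.2, 0.1]
grip_width: 0.0872
grasp_force: 0.0
[ 221  167   67   63 1976] ((439.0597839355469, -82.88662719726562), 27.715160369873047)
shift [-0.002, 0.005, 0.63] turn [0.0001, -0.0004, 0.0016] cur yaw 75.6 t 3.0
```

```bash
python3 -m inch '[[[-0.004,0.003,0.3],[0,0,0.002],1],[[-0.004,0.003,0.6],[0,0,0.002],1],[[-0.004,0.003,0.62],[0,0,0.002],1],[[-0.004,0.003,0.62],[0,0,0.002],1],[[-0.004,0.003,0.62],[0,0,0.002],-1],[[-0.004,0.003,0.62],[0,0,0.002],-1],[[-0.004,0.003,0.62],[0,0,0.002],-1],[[-0.004,0.003,0.62],[0,0,0.002],-1],[[-0.004,0.003,0.62],[0,0,0.002],-1],[[-0.004,0.003,0.62],[0,0,0.002],-1],[[-0.004,0.003,0.6],[0,0,0.002],-1],[[-0.004,0.003,0.57],[0,0,0.002],-1]]'
python3 -c "
from h import *
rows([.585,-.022,.022],75)"
```

```text
time_s: 4.5
tcp_pos: [0.4393, -0.0843, 0.0285]
eef_rot: [0.133, 0.991, 0.0, -0.001]
contact_force: [-0.2, 0.8, -1.9]
grip_width: 0.0594
grasp_force: 30.0
shift [-0.621, 0.492, 0.032] turn [0.0, -0.0002, -0.0007] cur yaw 74.8 t 4.5
```

```bash
python3 -m inch '[[[-0.2,0.2,0],[0,0,0],-1],[[-0.4,0.35,0],[0,0,0],-1],[[-0.55,0.45,0],[0,0,0],-1],[[-0.647,0.491,0],[0,0,0],-1],[[-0.647,0.491,0],[0,0,0],-1],[[-0.647,0.491,0.055],[0,0,0],-1],[[-0.647,0.491,0.055],[0,0,0],-1],[[-0.647,0.491,0.055],[0,0,0],-1],[[-0.647,0.491,0.055],[0,0,0],1],[[-0.647,0.491,0.055],[0,0,0],1],[[-0.647,0.491,0.055],[0,0,0],1]]'
python3 -m inch '[[[0,0,-0.3],[0,0,0],1],[[0,0,-0.6],[0,0,0],1],[[0,0,-0.9],[0,0,0],1],[[0,0,-1],[0,0,0],1],[[-0.1,0,-1],[0,0,0],1],[[-0.1,0,-1],[0,0,0],1]]'
python3 - <<'E'
from h import *
c=ctrl.camera("wrist");np.savez("pics/w2.npz",**c);cv2.imwrite("pics/w2.png",c["frame"][...,::-1])
p=cloud(c);z=p[...,2]
m=(mask(c,"blue")&(z>.056)&(z<.07)).astype(np.uint8)
n,L,S,C=cv2.connectedComponentsWithStats(m);i=1+np.argmax(S[1:,4])
q=p[L==i];o=cv2.minEnclosingCircle(q[:,:2].astype(np.float32)*1000);print(S[i],o)
print(vfit(c,"blue",(.66,-.046)))
E
```

```text
time_s: 5.88
tcp_pos: [0.5898, -0.0238, 0.0171]
eef_rot: [0.133, 0.991, 0.0, -0.001]
contact_force: [-0.2, 0.3, 0.9]
grip_width: 0.0814
grasp_force: 0.0
time_s: 6.62
tcp_pos: [0.6104, -0.0294, 0.2177]
eef_rot: [0.133, 0.991, -0.0, 0.001]
contact_force: [-0.2, -0.7, -0.8]
grip_width: 0.087
grasp_force: 0.0
[ 228  129   52   51 1228] ((587.745849609375, -23.35994529724121), 27.375179290771484)
(array([ 0.61269963, -0.03153079]), np.float64(-13.91043090820311), (112.3382568359375, 68.45913696289062))
```

View pics/w2.png

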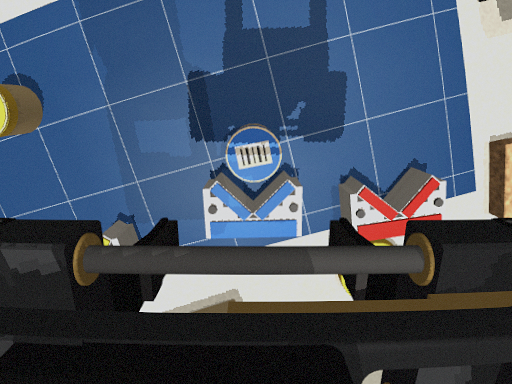

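Blue blank at (253,153), with the blue V at (253,215) and the red V at (400,212). The blank sits squarely in front of its V, 26 mm short of home. Next I close the fingers behind it and push.

```bash
python3 -c "
from h import *
rows([.535,-.0123,.018],76.1)"
```

```text
shift [0.378, -0.017, 0.995] turn [-0.0, -0.0003, -0.0038] cur yaw 74.7 t 6.67
```

```bash
python3 -m inch '[[[0.378,-0.017,0],[0,0,-0.0038],-1],[[0.378,-0.017,0],[0,0,-0.0038],-1],[[0.378,-0.017,0.3],[0,0,-0.0038],-1],[[0.378,-0.017,0.6],[0,0,-0.0038],-1],[[0.378,-0.017,0.9],[0,0,-0.0038],-1],[[0.378,-0.017,0.99],[0,0,-0.0038],-1],[[0.378,-0.017,0.99],[0,0,-0.0038],-1],[[0.378,-0.017,0.99],[0,0,-0.0038],-1]]'
python3 -m inch '[[[-0.05,0,0],[0,0,0],-1],[[-0.08,0,0],[0,0,0],-1],[[-0.1,0,0],[0,0,0],-1],[[-0.12,0,0],[0,0,0],-1],[[-0.14,0,0],[0,0,0],-1],[[-0.15,0,0],[0,0,0],-1],[[-0.16,0,0],[0,0,0],-1],[[-0.17,0,0],[0,0,0],-1],[[-0.18,0,0],[0,0,0],-1],[[-0.18,0,0],[0,0,0],-1]]'
cat >> h.py <<'E'
def blank(c,k,near,dz=0,r=.08):
    """blank centre from its top face (z .06): circle round the coloured top"""
    p=cloud(c);z=p[...,2]-dz
    m=(mask(c,k)&(z>.0565)&(z<.066)&(np.hypot(p[...,0]-near[0],p[...,1]-near[1])<r)).astype(np.uint8)
    n,L,S,C=cv2.connectedComponentsWithStats(m)
    if n<2:return None
    i=1+np.argmax(S[1:,4]);(x,y),R=cv2.minEnclosingCircle(p[L==i][:,:2].astype(np.float32))
    return np.round([x,y,R],4),S[i,4]
def inV(V,yaw,q):
    a=np.deg2rad(yaw);d=np.array(q[:2])-V;return [round(1e3*(d@[np.cos(a),np.sin(a)]),1),round(1e3*(d@[-np.sin(a),np.cos(a)]),1)]
VB=((.6127,-.0315),-13.9)
E
python3 -c "
from h import *
s=ctrl.sense();print(inV(*VB,s['tcp_pos']),blank(ctrl.camera('wrist'),'blue',(.61,-.03)))"
```

```text
time_s: 7.68
tcp_pos: [0.5366, -0.0125, 0.0202]
eef_rot: [0.121, 0.993, -0.0, 0.001]
contact_force: [0.7, -0.9, -0.2]
grip_width: 0.0147
grasp_force: 0.0
time_s: 8.93
tcp_pos: [0.5717, -0.0213, 0.0195]
eef_rot: [0.121, 0.993, -0.0, 0.001]
contact_force: [-0.6, 0.1, 0.4]
grip_width: 0.0004
grasp_force: 0.8
[np.float64(-42.3), np.float64(0.1)] (array([ 0.5764, -0.0224,  0.0032]), np.int32(16))
```

```bash
python3 -m inch '[[[-0.01,0,0],[0,0,0],-1],[[-0.01,0,0],[0,0,0],-1],[[-0.015,0,0],[0,0,0],-1],[[-0.015,0,0],[0,0,0],-1]]'
python3 -m inch '[[[-0.005,0,0],[0,0,0],-1],[[-0.01,0,0],[0,0,0],-1],[[-0.01,0,0],[0,0,0],-1]]'
```

```text
time_s: 9.48
tcp_pos: [0.5733, -0.0216, 0.0195]
eef_rot: [0.121, 0.993, 0.0, -0.0]
contact_force: [-3.4, 0.9, 1.7]
grip_width: 0.0003
grasp_force: 1.6
time_s: 9.85
tcp_pos: [0.5733, -0.0216, 0.0195]
eef_rot: [0.121, 0.993, 0.0, -0.003]
contact_force: [-6.4, 1.1, 5.3]
grip_width: 0.0007
grasp_force: 3.4
```

```bash
python3 -m inch '[[[-0.01,0,0],[0,0,0],-1],[[-0.015,0,0],[0,0,0],-1],[[-0.015,0,0],[0,0,0],-1]]'
python3 -m inch '[[[0.1,0,0],[0,0,0],-1],[[0.15,0,0],[0,0,0],-1],[[0.15,0,-0.3],[0,0,0],0],[[0.15,0,-0.6],[0,0,0],1],[[0.0,0,-0.9],[0,0,0],1],[[-0.17,0,-1],[0,0,0],1],[[-0.17,0,-1],[0,0,0],1],[[-0.17,0,-1],[0,0,0],1]]'
python3 - <<'E'
from h import *
c=ctrl.camera("wrist");b=blank(c,"blue",(.61,-.03));v=vfit(c,"blue",(.66,-.046));print(b,v,inV(v[0],v[1],b[0]))
cv2.imwrite("pics/w3.png",c["frame"][...,::-1][80:300])
print(blank(c,"yellow",(.46,-.293)))
for n,dz in(("scene",.003),("side",.001)):
    c=ctrl.camera(n);print(n,"b",blank(c,"blue",(.61,-.03),dz),"y",blank(c,"yellow",(.46,-.293),dz,.12))
rows([.4609,-.293,.218],90)
E
```

```text
time_s: 10.22
tcp_pos: [0.5732, -0.0216, 0.0194]
eef_rot: [0.121, 0.993, 0.0, -0.006]
contact_force: [-11.0, 1.9, 9.3]
grip_width: 0.0005
grasp_force: 5.7
time_s: 11.22
tcp_pos: [0.6109, -0.0309, 0.2188]
eef_rot: [0.121, 0.993, 0.0, -0.001]
contact_force: [-0.2, 0.2, -1.1]
grip_width: 0.0525
grasp_force: 0.0
(array([ 0.6126, -0.0313,  0.0277]), np.int32(1147)) (array([ 0.61277726, -0.03153241]), np.float64(-13.777137756347644), (112.28392028808594, 68.23004913330078)) [np.float64(-0.2), np.float64(0.2)]
(array([ 0.47  , -0.2758,  0.0198]), np.int32(209))
scene b (array([ 0.6107, -0.0306,  0.0288]), np.int32(83)) y (array([ 0.4667, -0.2913,  0.0315]), np.int32(103))
side b (array([ 0.6139, -0.0309,  0.029 ]), np.int32(80)) y (array([ 0.4615, -0.294 ,  0.0305]), np.int32(210))
shift [0.409, -1.452, 0.002] turn [0.0001, -0.0005, -0.0385] cur yaw 76.1 t 11.38
```

View pics/w3.png

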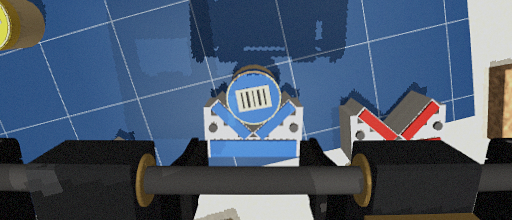

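The blue blank, at (253,100) in the crop, touches both faces: 0.2 mm from its seat. Now the yellow one at (0.461,-0.293).

```bash
python3 -m inch '[[[0.2,-0.73,0],[0,0,-0.0385],1],[[0.2,-0.73,0],[0,0,-0.0385],1],[[0.2,-0.73,0],[0,0,-0.0385],1],[[0.2,-0.73,0],[0,0,-0.0385],1]]'
python3 -c "
from h import *
rows([.461,-.293,.14],90)"
```

```text
time_s: 11.88
tcp_pos: [0.5361, -0.1645, 0.2188]
eef_rot: [0.002, 1.0, 0.0, -0.001]
contact_force: [-0.9, 1.4, -0.0]
grip_width: 0.0862
grasp_force: 0.0
shift [0.372, -0.644, 0.394] turn [0.0001, -0.0003, -0.0007] cur yaw 89.8 t 11.88
```

```bash
python3 -m inch '[[[0.372,-0.644,0.1],[0,0,0],1],[[0.372,-0.644,0.394],[0,0,0],1],[[0.372,-0.644,0.394],[0,0,0],1],[[0.372,-0.644,0.394],[0,0,0],1],[[0.372,-0.644,0.394],[0,0,0],1]]'
python3 -c "
from h import *
b=blank(ctrl.camera('wrist'),'yellow',(.461,-.293));print(b);rows([*b[0][:2],.016],90)"
```

```text
time_s: 12.5
tcp_pos: [0.464, -0.2909, 0.1407]
eef_rot: [-0.0, 1.0, 0.0, 0.0]
contact_force: [0.4, 0.0, 0.1]
grip_width: 0.087
grasp_force: 0.0
(array([ 0.4621, -0.294 ,  0.0291]), np.int32(2076))
shift [0.012, -0.015, 0.626] turn [-0.0, 0.0001, 0.0002] cur yaw 90.1 t 12.55
```

```bash
python3 -m inch '[[[0.01,-0.015,0.3],[0,0,0],1],[[0.01,-0.015,0.6],[0,0,0],1],[[0.01,-0.015,0.62],[0,0,0],1],[[0.01,-0.015,0.62],[0,0,0],1],[[0.01,-0.015,0.62],[0,0,0],-1],[[0.01,-0.015,0.62],[0,0,0],-1],[[0.01,-0.015,0.62],[0,0,0],-1],[[0.01,-0.015,0.62],[0,0,0],-1],[[0.01,-0.015,0.62],[0,0,0],-1],[[0.01,-0.015,0.62],[0,0,0],-1],[[0.01,-0.015,0.6],[0,0,0],-1],[[0.01,-0.015,0.57],[0,0,0],-1]]'
python3 -c "
from h import *
rows([.597,-.262,.0175],90)"
```

```text
time_s: 14.05
tcp_pos: [0.461, -0.2949, 0.0267]
eef_rot: [0.0, 1.0, 0.0, -0.0]
contact_force: [0.4, 0.2, -2.1]
grip_width: 0.0595
grasp_force: 30.0
shift [-0.68, 0.165, 0.045] turn [0.0001, -0.0001, -0.0001] cur yaw 90.0 t 14.05
```

```bash
python3 -m inch '[[[-0.2,0.05,0],[0,0,0],-1],[[-0.4,0.12,0],[0,0,0],-1],[[-0.55,0.16,0],[0,0,0],-1],[[-0.68,0.165,0],[0,0,0],-1],[[-0.68,0.165,0],[0,0,0],-1],[[-0.68,0.165,0.05],[0,0,0],-1],[[-0.68,0.165,0.05],[0,0,0],-1],[[-0.68,0.165,0.05],[0,0,0],-1],[[-0.68,0.165,0.05],[0,0,0],1],[[-0.68,0.165,0.05],[0,0,0],1],[[-0.68,0.165,0.05],[0,0,0],1]]'
python3 -m inch '[[[0,0,-0.3],[0,0,0],1],[[0,0,-0.6],[0,0,0],1],[[0,0,-0.9],[0,0,0],1],[[0,0,-1],[0,0,0],1],[[-0.1,0,-1],[0,0,0],1],[[-0.1,0,-1],[0,0,0],1]]'
python3 - <<'E'
from h import *
c=ctrl.camera("wrist");b=blank(c,"yellow",(.6,-.26),r=.1);v=vfit(c,"yellow",(.68,-.267));print(b,v,inV(v[0],v[1],b[0]))
a=np.deg2rad(v[1]);rows([*(v[0]-.08*np.array([np.cos(a),np.sin(a)])),.018],90+v[1])
print(blank(c,"blue",(.61,-.03)))
cv2.imwrite("pics/w4.png",c["frame"][...,::-1])
E
```

```text
time_s: 15.42
tcp_pos: [0.5968, -0.262, 0.0164]
eef_rot: [0.0, 1.0, 0.0, -0.0]
contact_force: [1.0, 0.3, 0.6]
grip_width: 0.0814
grasp_force: 0.0
time_s: 16.18
tcp_pos: [0.6179, -0.2621, 0.2169]
eef_rot: [-0.0, 1.0, -0.0, 0.0]
contact_force: [0.7, -0.3, 1.6]
grip_width: 0.087
grasp_force: 0.0
(array([ 0.5982, -0.2621,  0.0289]), np.int32(1303)) (array([ 0.62820651, -0.26287218]), np.float64(-0.7899169921874933), (112.57781982421875, 67.9273910522461)) [np.float64(-30.0), np.float64(0.4)]
shift [0.342, -0.0, 0.992] turn [0.0001, -0.0002, 0.0022] cur yaw 90.0 t 16.23
(array([ 0.6127, -0.0318,  0.0288]), np.int32(1100))
```

View pics/w4.png

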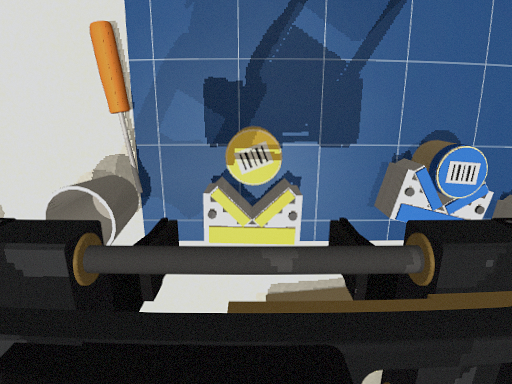

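Yellow blank at (254,155), squarely in front of its V at (254,212); blue is still home at (462,172). Pushing yellow the same way.

```bash
python3 -m inch '[[[0.342,0,0],[0,0,0.002],-1],[[0.342,0,0],[0,0,0.002],-1],[[0.342,0,0.3],[0,0,0.002],-1],[[0.342,0,0.6],[0,0,0.002],-1],[[0.342,0,0.9],[0,0,0.002],-1],[[0.342,0,0.99],[0,0,0.002],-1],[[0.342,0,0.99],[0,0,0.002],-1],[[0.342,0,0.99],[0,0,0.002],-1]]'
python3 -m inch '[[[-0.05,0,0],[0,0,0],-1],[[-0.07,0,0],[0,0,0],-1],[[-0.09,0,0],[0,0,0],-1],[[-0.11,0,0],[0,0,0],-1],[[-0.13,0,0],[0,0,0],-1],[[-0.15,0,0],[0,0,0],-1],[[-0.165,0,0],[0,0,0],-1],[[-0.18,0,0],[0,0,0],-1],[[-0.195,0,0],[0,0,0],-1],[[-0.2,0,0],[0,0,0],-1],[[-0.2,0,0],[0,0,0],-1]]'
python3 -m inch '[[[-0.005,0,0],[0,0,0],-1],[[-0.01,0,0],[0,0,0],-1],[[-0.01,0,0],[0,0,0],-1]]'
python3 -m inch '[[[-0.005,0,0],[0,0,0],-1],[[-0.01,0,0],[0,0,0],-1],[[-0.01,0,0],[0,0,0],-1]]'
```

```text
time_s: 17.23
tcp_pos: [0.5506, -0.2632, 0.021]
eef_rot: [0.006, 1.0, -0.001, 0.002]
contact_force: [0.2, -0.2, 0.2]
grip_width: 0.0151
grasp_force: 0.0
time_s: 18.6
tcp_pos: [0.5879, -0.2623, 0.0187]
eef_rot: [0.006, 1.0, 0.0, -0.001]
contact_force: [-5.2, 0.0, 3.7]
grip_width: 0.0005
grasp_force: 2.5
time_s: 18.98
tcp_pos: [0.5881, -0.2618, 0.0187]
eef_rot: [0.006, 1.0, 0.001, -0.003]
contact_force: [-7.9, 0.2, 5.8]
grip_width: 0.0002
grasp_force: 4.4
time_s: 19.35
tcp_pos: [0.588, -0.2617, 0.0187]
eef_rot: [0.006, 1.0, 0.001, -0.005]
contact_force: [-12.4, -1.0, 7.8]
grip_width: 0.0004
grasp_force: 6.6
```

```bash
python3 -m inch '[[[0.1,0,0],[0,0,0],-1],[[0.15,0,0],[0,0,0],-1],[[0.15,0,-0.3],[0,0,0],0],[[0.15,0,-0.6],[0,0,0],1],[[0.0,0,-0.9],[0,0,0],1],[[-0.17,0,-1],[0,0,0],1],[[-0.17,0,-1],[0,0,0],1],[[-0.17,0,-1],[0,0,0],1]]'
python3 - <<'E'
from h import *
c=ctrl.camera("wrist");b=blank(c,"yellow",(.63,-.263),r=.1);v=vfit(c,"yellow",(.68,-.267));print(b,v,inV(v[0],v[1],b[0]))
print(blank(c,"blue",(.61,-.03)))
# scanner rough from the fixed cameras
for n,dz in(("scene",.003),("side",.001)):
    c=ctrl.camera(n);p=cloud(c);z=p[...,2]-dz
    m=(mask(c,"orange")&(z>.085)&(z<.095)&(np.hypot(p[...,0]-.42,p[...,1]-.31)<.12))
    q=p[m];print(n,q.mean(0).round(4),cv2.minAreaRect(q[:,:2].astype(np.float32)*1000), "yellow/blue",blank(c,"yellow",(.63,-.263),dz),blank(c,"blue",(.613,-.031),dz))
rows([.46,.1,.27],90)
E
```

```text
time_s: 20.35
tcp_pos: [0.6261, -0.2623, 0.2175]
eef_rot: [0.006, 1.0, 0.001, -0.001]
contact_force: [0.1, 0.9, -0.5]
grip_width: 0.0522
grasp_force: 0.0
(array([ 0.6283, -0.2614,  0.0288]), np.int32(1208)) (array([ 0.6279792 , -0.26280506]), np.float64(-0.890930175781251), (112.4022445678711, 69.16639709472656)) [np.float64(0.3), np.float64(1.4)]
(array([ 0.6124, -0.0317,  0.0282]), np.int32(1114))
scene [0.4278 0.3108 0.0906] ((429.45819091796875, 309.7028503417969), (147.01365661621094, 35.691070556640625), 2.921076774597168) yellow/blue (array([ 0.6312, -0.2588,  0.032 ]), np.int32(149)) (array([ 0.6119, -0.0318,  0.0315]), np.int32(89))
side [0.4184 0.3083 0.0886] ((426.3955383300781, 310.7160339355469), (140.99440002441406, 31.235319137573242), 2.034574031829834) yellow/blue (array([ 0.6293, -0.2624,  0.0309]), np.int32(155)) (array([ 0.6142, -0.0299,  0.0288]), np.int32(82))
shift [0.852, 1.802, -0.259] turn [0.0003, -0.0005, -0.0021] cur yaw 89.2 t 20.5
```

```bash
python3 -m inch '[[[0.4,1,-0.4],[0,0,0],1],[[0.4,1,-0.4],[0,0,0],1],[[0.4,1,-0.4],[0,0,0],1],[[0.4,1,-0.4],[0,0,0],1],[[0.4,1,-0.4],[0,0,0],1]]'
python3 -m inch '[[[0.2,1,0],[0,0,-0.009],1],[[0.2,1,0],[0,0,-0.009],1],[[0.2,1,0],[0,0,-0.009],1],[[0.2,1,0],[0,0,-0.009],1],[[0.2,1,0],[0,0,-0.009],1]]'
python3 -m inch '[[[0.35,0.8,0],[0,0,0],1],[[0.35,0.8,0],[0,0,0],1],[[0.35,0.8,0],[0,0,0],1],[[0.35,0.8,0],[0,0,0],1],[[0.35,0.8,0],[0,0,0],1]]'
cat >> h.py <<'E'
def scanner(c,near=(.427,.31),dz=0):
    p=cloud(c);z=p[...,2]-dz
    m=(mask(c,"orange")&(z>.083)&(z<.097)&(np.hypot(p[...,0]-near[0],p[...,1]-near[1])<.12))
    q=p[m];(c0,s,a)=cv2.minAreaRect(q[:,:2].astype(np.float32)*1000)
    return np.median(q[:,2]),np.round(c0,1),np.round(s,1),round(a,1),m.sum()
E
python3 - <<'E'
from h import *
c=ctrl.camera("wrist");cv2.imwrite("pics/w5.png",c["frame"][...,::-1]);print(scanner(c))
rows([.427,.31,.2],92.3)
E
```

```text
time_s: 21.12
tcp_pos: [0.548, -0.0597, 0.2995]
eef_rot: [0.005, 1.0, 0.0, 0.0]
contact_force: [0.2, -0.3, -0.6]
grip_width: 0.087
grasp_force: 0.0
time_s: 21.75
tcp_pos: [0.5121, 0.1382, 0.2979]
eef_rot: [-0.022, 1.0, -0.0, -0.001]
contact_force: [-0.4, -1.4, 0.1]
grip_width: 0.0873
grasp_force: 0.0
time_s: 22.38
tcp_pos: [0.4365, 0.2936, 0.2984]
eef_rot: [-0.021, 1.0, -0.001, 0.0]
contact_force: [0.8, 0.0, 0.4]
grip_width: 0.0871
grasp_force: 0.0
(np.float64(0.08932846408255118), array([426.1, 314.9]), array([137.9,  33.5]), 2.1, np.int64(2566))
shift [0.045, 0.085, 0.492] turn [-0.0002, 0.0, 0.0002] cur yaw 92.4 t 22.43
```

View pics/w5.png

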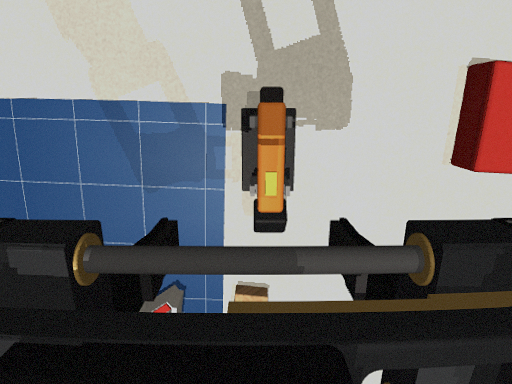

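The scanner handle spans (271,100–212) between its black ends, with the head towards the bottom of the picture (+x). Moving closer to check its y.

```bash
python3 -m inch '[[[0.05,0.09,0.2],[0,0,0],1],[[0.05,0.09,0.4],[0,0,0],1],[[0.05,0.09,0.4],[0,0,0],1],[[0.05,0.09,0.4],[0,0,0],1]]'
python3 - <<'E'
from h import *
c=ctrl.camera("wrist");cv2.imwrite("pics/w6.png",c["frame"][...,::-1]);print(scanner(c))
p=cloud(c);z=p[...,2];m=mask(c,"orange")&(z>.083)&(z<.097)&(p[...,0]>.3)&(p[...,0]<.55)
for x in np.arange(.35,.5,.02):
    q=p[m&(abs(p[...,0]-x)<.004)]
    if len(q)>5: print(round(x,2),np.percentile(q[:,1],[2,98]).round(4),np.median(q[:,2]).round(4))
# cradle: dark saddle points and anything at saddle height
k=(z>.05)&(z<.08)&(abs(p[...,0]-.43)<.12)&(abs(p[...,1]-.312)<.05);q=p[k];print("low",q.min(0).round(3),q.max(0).round(3))
E
```

```text
time_s: 22.92
tcp_pos: [0.4262, 0.3122, 0.2198]
eef_rot: [-0.021, 1.0, 0.0, 0.001]
contact_force: [1.0, -0.2, 1.0]
grip_width: 0.0867
grasp_force: 0.0
(np.float64(0.08933077210500717), array([426.6, 314.7]), array([137.9,  33.6]), 2.5, np.int64(3987))
0.37 [0.2963 0.3286] 0.0896
0.39 [0.2969 0.3288] 0.0893
0.41 [0.2984 0.33  ] 0.0893
0.43 [0.2991 0.3312] 0.0894
0.45 [0.2997 0.3313] 0.0892
0.47 [0.3003 0.3325] 0.0891
0.49 [0.3009 0.3328] 0.0891
low [0.373 0.287 0.05 ] [0.492 0.343 0.08 ]
```

View pics/w6.png

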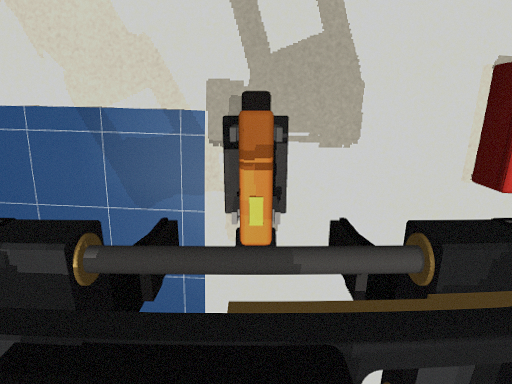

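The handle is centred at (257,178), with its yellow patch towards the head. The handle axis gives y = 0.315 and a yaw of about 2.3°. Gripping it.

```bash
python3 -c "
from h import *
rows([.427,.3148,.0563],92.3)"
```

```text
shift [-0.001, 0.01, 0.82] turn [0.0002, 0.0005, 0.0003] cur yaw 92.4 t 22.98
```

```bash
python3 -m inch '[[[-0.002,0.011,0.3],[0,0,0],1],[[-0.002,0.011,0.6],[0,0,0],1],[[-0.002,0.011,0.8],[0,0,0],1],[[-0.002,0.011,0.815],[0,0,0],1],[[-0.002,0.011,0.815],[0,0,0],1]]'
python3 -c "
from h import *
rows([.427,.3148,.0563],92.3)"
python3 -m inch '[[[0,0.001,0],[0,0,0],-0.2],[[0,0.001,0],[0,0,0],-1],[[0,0.001,0],[0,0,0],-1],[[0,0.001,0],[0,0,0],-1],[[0,0.001,0],[0,0,0],-1],[[0,0.001,0],[0,0,0],-1],[[0,0.001,0],[0,0,0],-1],[[0,0.001,0],[0,0,0],-1]]'
```

```text
time_s: 23.6
tcp_pos: [0.4265, 0.3157, 0.0574]
eef_rot: [-0.022, 1.0, 0.001, 0.002]
contact_force: [0.2, 0.9, -0.5]
grip_width: 0.0871
grasp_force: 0.0
shift [-0.002, -0.004, 0.006] turn [0.0002, 0.0005, 0.0005] cur yaw 92.5 t 23.6
time_s: 24.6
tcp_pos: [0.4246, 0.3152, 0.0557]
eef_rot: [-0.022, 1.0, -0.0, -0.0]
contact_force: [-0.3, -0.1, -0.2]
grip_width: 0.0338
grasp_force: 30.0
```

```bash
python3 -m inch '[[[0,0,-0.05],[0,0,0],-1],[[0,0,-0.1],[0,0,0],-1],[[0,0,-0.3],[0,0,0],-1],[[0,0,-0.5],[0,0,0],-1],[[0,0,-0.7],[0,0,0],-1],[[0,0,-0.7],[0,0,0],-1],[[0,0,-0.7],[0,0,0],-1]]'
python3 - <<'E'
from h import *
s=ctrl.sense();print(s["tcp_pos"],s["grip_width"],s["torque"])
c=ctrl.camera("wrist");cv2.imwrite("pics/w7.png",c["frame"][...,::-1])
p=cloud(c);z=p[...,2];t=s["tcp_pos"]
m=mask(c,"orange")&(abs(z-t[2]-.0337)<.02)&(np.hypot(p[...,0]-t[0],p[...,1]-t[1])<.12)
q=p[m];print(q.min(0),q.max(0),np.median(q,0),cv2.minAreaRect(q[:,:2].astype(np.float32)*1000))
b=q[q[:,0]<t[0]-.02];f=np.polyfit(b[:,0],b[:,2],1);print("pitch slope",f[0],"yaw",np.polyfit(q[:,0],q[:,1],1)[0])
for n,dz in(("scene",.003),("side",.001)):
    c=ctrl.camera(n);print(n,blank(c,"yellow",(.63,-.263),dz),blank(c,"blue",(.613,-.031),dz))
E
```

```text
time_s: 25.48
tcp_pos: [0.4238, 0.3149, 0.1955]
eef_rot: [-0.022, 1.0, -0.0, -0.001]
contact_force: [-0.5, -0.2, -2.5]
grip_width: 0.0337
grasp_force: 30.0
[0.42384325 0.31487782 0.19547862] 0.03370223156633157 [ 0.06325858  0.00755536 -0.05648801]
[0.35592181 0.29546787 0.22261582] [0.44651025 0.33192274 0.23160038] [0.38765668 0.3133387  0.22928388] ((401.14166259765625, 313.81201171875), (90.2024154663086, 33.43534851074219), 2.61490535736084)
pitch slope 0.009795926793732274 yaw 0.036765478274521216
scene (array([ 0.6313, -0.2618,  0.0314]), np.int32(148)) (array([ 0.6107, -0.0289,  0.0307]), np.int32(90))
side (array([ 0.6285, -0.263 ,  0.0313]), np.int32(167)) (array([ 0.6131, -0.031 ,  0.0287]), np.int32(85))
```

View pics/w7.png

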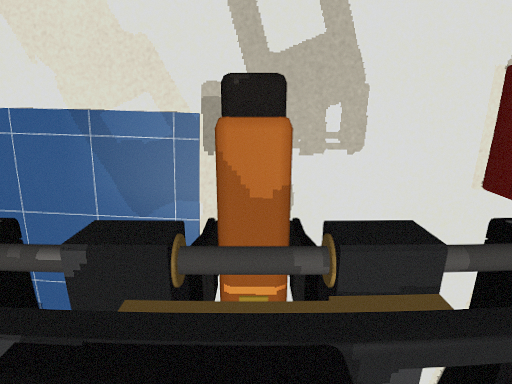

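The scanner is held squarely. Its rear orange edge at (255,118) puts the handle centre 2 mm ahead of the TCP, level and in line, and both blanks are still home. Carrying it to yellow.

```bash
python3 -m inch '[[[-0.05,-0.15,0],[0,0,0],-1],[[-0.1,-0.35,0],[0,0,0],-1],[[-0.15,-0.6,0],[0,0,0],-1],[[-0.2,-0.85,0],[0,0,0],-1],[[-0.2,-1,0],[0,0,0],-1]]'
python3 -m inch '[[[-0.05,-0.2,0],[0,0,0],-1],[[-0.05,-0.45,0],[0,0,0],-1],[[-0.1,-0.7,0],[0,0,0],-1],[[-0.1,-0.9,0],[0,0,0],-1],[[-0.1,-1,0],[0,0,0],-1]]'
python3 -c "
from h import *
rows([.476,-.268,.17],92.3)"
```

```text
time_s: 26.25
tcp_pos: [0.4737, 0.115, 0.1946]
eef_rot: [-0.021, 1.0, -0.0, -0.001]
contact_force: [-0.3, -0.1, -1.8]
grip_width: 0.0335
grasp_force: 30.0
time_s: 26.88
tcp_pos: [0.5017, -0.0836, 0.1946]
eef_rot: [-0.021, 1.0, 0.0, -0.001]
contact_force: [-0.6, -0.5, -2.3]
grip_width: 0.0337
grasp_force: 30.0
shift [0.166, -0.916, 0.123] turn [0.0001, -0.0003, 0.0002] cur yaw 92.4 t 26.88
```

```bash
python3 -m inch '[[[0.05,-0.2,0],[0,0,0],-1],[[0.1,-0.45,0],[0,0,0],-1],[[0.166,-0.7,0.05],[0,0,0],-1],[[0.166,-0.85,0.1],[0,0,0],-1],[[0.166,-0.916,0.12],[0,0,0],-1],[[0.166,-0.916,0.12],[0,0,0],-1],[[0.166,-0.916,0.12],[0,0,0],-1]]'
python3 - <<'E'
from h import *
c=ctrl.camera("wrist");s=ctrl.sense();t=s["tcp_pos"];p=cloud(c);z=p[...,2]
m=mask(c,"orange")&(abs(z-t[2]-.0337)<.02)&(np.hypot(p[...,0]-t[0],p[...,1]-t[1])<.12)
q=p[m];print(t,q[:,0].min(),np.median(q[:,2]))
for n,dz in(("scene",.003),("side",.001)):
    c=ctrl.camera(n);print(n,blank(c,"yellow",(.63,-.263),dz),blank(c,"blue",(.613,-.031),dz))
    if n=="side":cv2.imwrite("pics/s2.png",c["frame"][...,::-1])
rows([.476,-.268,.115],92.3)
E
```

```text
time_s: 27.75
tcp_pos: [0.4768, -0.2644, 0.1717]
eef_rot: [-0.023, 1.0, 0.001, -0.0]
contact_force: [-0.5, 0.1, -2.7]
grip_width: 0.0334
grasp_force: 30.0
[ 0.47690556 -0.26452104  0.17187816] 0.4088552164224753 0.20552074047453744
scene (array([ 0.6295, -0.2605,  0.0317]), np.int32(146)) (array([ 0.6114, -0.0299,  0.0307]), np.int32(90))
side (array([ 0.629 , -0.264 ,  0.0312]), np.int32(127)) (array([ 0.5961, -0.0365,  0.0139]), np.int32(21))
shift [0.006, -0.015, 0.286] turn [0.0, 0.0, 0.0008] cur yaw 92.6 t 27.9
```

View pics/s2.png

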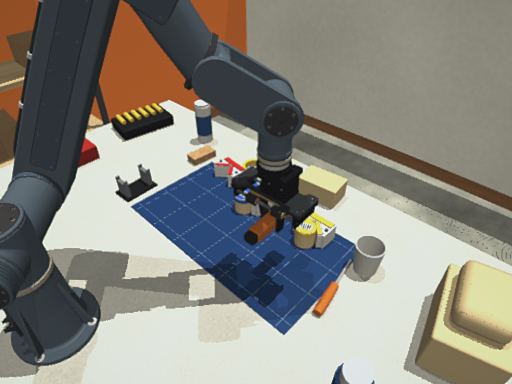

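The scanner at (265,230) points at the seated yellow blank (305,232). Blue at (243,205) is partly hidden by the gripper, and the empty cradle is at (135,185). Lowering onto the yellow label and holding.

```bash
python3 -m inch '[[[0,-0.01,0.1],[0,0,0],-1],[[0,-0.01,0.2],[0,0,0],-1],[[0,-0.01,0.28],[0,0,0],-1],[[0,-0.01,0.28],[0,0,0],-1]]'
python3 -c "
from h import *
rows([.476,-.268,.115],92.3)"
python3 -m inch '[[[0,0,0],[0,0,0],-1],[[0,0,0],[0,0,0],-1],[[0,0,0],[0,0,0],-1],[[0,0,0],[0,0,0],-1],[[0,0,0],[0,0,0],-1],[[0,0,0],[0,0,0],-1],[[0,0,0],[0,0,0],-1],[[0,0,0],[0,0,0],-1],[[0,0,0],[0,0,0],-1],[[0,0,0],[0,0,0],-1],[[0,0,0],[0,0,0],-1],[[0,0,0],[0,0,0],-1]]'
python3 -m inch '[[[0,0,0],[0,0,0],-1],[[0,0,0],[0,0,0],-1],[[0,0,0],[0,0,0],-1],[[0,0,0],[0,0,0],-1],[[0,0,0],[0,0,0],-1],[[0,0,0],[0,0,0],-1],[[0,0,0],[0,0,0],-1],[[0,0,0],[0,0,0],-1],[[0,0,0],[0,0,0],-1],[[0,0,0],[0,0,0],-1],[[0,0,0],[0,0,0],-1],[[0,0,0],[0,0,0],-1]]'
python3 -c "
from h import *
for n,dz in(('scene',.003),('side',.001)):
    c=ctrl.camera(n);print(n,blank(c,'yellow',(.63,-.263),dz),blank(c,'blue',(.613,-.031),dz))
rows([.461,-.037,.17],92.3)"
```

```text
time_s: 28.4
tcp_pos: [0.4763, -0.2672, 0.1147]
eef_rot: [-0.022, 1.0, 0.001, -0.001]
contact_force: [0.8, 0.1, -2.2]
grip_width: 0.0338
grasp_force: 30.0
shift [0.002, -0.004, -0.001] turn [0.0003, -0.0003, 0.0006] cur yaw 92.5 t 28.4
time_s: 29.9
tcp_pos: [0.477, -0.2682, 0.1157]
eef_rot: [-0.022, 1.0, 0.0, -0.0]
contact_force: [-0.0, -0.9, -3.0]
grip_width: 0.0337
grasp_force: 30.0
time_s: 31.4
tcp_pos: [0.477, -0.2682, 0.1157]
eef_rot: [-0.022, 1.0, -0.0, -0.0]
contact_force: [0.9, 0.6, -2.8]
grip_width: 0.0338
grasp_force: 30.0
scene (array([ 0.6307, -0.26  ,  0.0331]), np.int32(151)) (array([ 0.6107, -0.0314,  0.0311]), np.int32(90))
side (array([ 0.6348, -0.2851,  0.0172]), np.int32(22)) (array([ 0.6129, -0.0202,  0.0251]), np.int32(29))
shift [0.029, 1.158, -0.271] turn [0.0, -0.0, 0.0006] cur yaw 92.5 t 31.5
```

```bash
python3 -m inch '[[[0,0,-0.15],[0,0,0],-1],[[0,0.1,-0.27],[0,0,0],-1],[[0,0.3,-0.27],[0,0,0],-1],[[0.029,0.55,-0.27],[0,0,0],-1],[[0.029,0.8,-0.27],[0,0,0],-1],[[0.029,1,-0.27],[0,0,0],-1],[[0.029,1,-0.27],[0,0,0],-1]]'
python3 -c "
from h import *
c=ctrl.camera('scene');print(blank(c,'yellow',(.63,-.263),.003),blank(c,'blue',(.613,-.031),.003))
rows([.461,-.037,.115],92.3)"
```

```text
time_s: 32.38
tcp_pos: [0.4612, -0.0659, 0.1697]
eef_rot: [-0.024, 1.0, 0.001, -0.001]
contact_force: [-0.3, -0.3, -1.6]
grip_width: 0.0335
grasp_force: 30.0
(array([ 0.6296, -0.2595,  0.0315]), np.int32(143)) (array([ 0.6107, -0.029 ,  0.0294]), np.int32(89))
shift [-0.001, 0.153, 0.275] turn [-0.0001, 0.0, 0.001] cur yaw 92.7 t 32.42
```

```bash
python3 -m inch '[[[0,0.1,0],[0,0,0],-1],[[0,0.15,0.1],[0,0,0],-1],[[0,0.15,0.2],[0,0,0],-1],[[0,0.15,0.273],[0,0,0],-1],[[0,0.15,0.273],[0,0,0],-1]]'
python3 -m inch '[[[0,0,0],[0,0,0],-1],[[0,0,0],[0,0,0],-1],[[0,0,0],[0,0,0],-1],[[0,0,0],[0,0,0],-1],[[0,0,0],[0,0,0],-1],[[0,0,0],[0,0,0],-1],[[0,0,0],[0,0,0],-1],[[0,0,0],[0,0,0],-1],[[0,0,0],[0,0,0],-1],[[0,0,0],[0,0,0],-1],[[0,0,0],[0,0,0],-1],[[0,0,0],[0,0,0],-1]]'
python3 -m inch '[[[0,0,0],[0,0,0],-1],[[0,0,0],[0,0,0],-1],[[0,0,0],[0,0,0],-1],[[0,0,0],[0,0,0],-1],[[0,0,0],[0,0,0],-1],[[0,0,0],[0,0,0],-1],[[0,0,0],[0,0,0],-1],[[0,0,0],[0,0,0],-1],[[0,0,0],[0,0,0],-1],[[0,0,0],[0,0,0],-1],[[0,0,0],[0,0,0],-1],[[0,0,0],[0,0,0],-1]]'
python3 - <<'E'
from h import *
for n,dz in(('scene',.003),('side',.001)):
    c=ctrl.camera(n);print(n,blank(c,'yellow',(.63,-.263),dz),blank(c,'blue',(.613,-.031),dz))
cv2.imwrite("pics/s3.png",ctrl.camera('scene')['frame'][...,::-1])
rows([.4246,.3152,.175],92.3)
E
```

```text
time_s: 33.05
tcp_pos: [0.4611, -0.0397, 0.1144]
eef_rot: [-0.021, 1.0, 0.0, -0.001]
contact_force: [0.4, 0.1, -1.3]
grip_width: 0.0336
grasp_force: 30.0
time_s: 34.55
tcp_pos: [0.4611, -0.0387, 0.1152]
eef_rot: [-0.022, 1.0, -0.0, -0.0]
contact_force: [0.2, 0.5, -1.8]
grip_width: 0.0336
grasp_force: 30.0
time_s: 36.05
tcp_pos: [0.4612, -0.0387, 0.1152]
eef_rot: [-0.022, 1.0, -0.0, 0.0]
contact_force: [0.5, -0.0, -1.9]
grip_width: 0.0336
grasp_force: 30.0
scene (array([ 0.6296, -0.2612,  0.0307]), np.int32(142)) (array([ 0.6125, -0.0284,  0.0297]), np.int32(89))
side (array([ 0.6298, -0.2636,  0.0319]), np.int32(163)) (array([ 0.612 , -0.0307,  0.0297]), np.int32(84))
shift [0.105, 1.776, -0.299] turn [0.0, -0.0, 0.0006] cur yaw 92.5 t 36.2
```

View pics/s3.png

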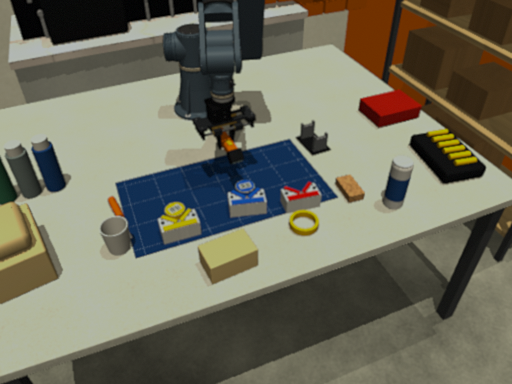

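Both blanks are home (yellow (178,211), blue (245,187)) and the cradle is free at (315,137). Returning the scanner.

```bash
python3 -m inch '[[[0,0,-0.2],[0,0,0],-1],[[0,0.1,-0.4],[0,0,0],-1],[[0,0.3,-0.4],[0,0,0],-1],[[0,0.55,-0.4],[0,0,0],-1],[[0,0.8,-0.4],[0,0,0],-1],[[0,0.95,-0.4],[0,0,0],-1],[[0,1,-0.4],[0,0,0],-1]]'
python3 -m inch '[[[0.02,0.2,0],[0,0,0],-1],[[0.06,0.45,0],[0,0,0],-1],[[0.1,0.65,0],[0,0,0],-1],[[0.105,0.76,0],[0,0,0],-1],[[0.105,0.776,0],[0,0,0],-1],[[0.105,0.776,0],[0,0,0],-1],[[0.105,0.776,0],[0,0,0],-1]]'
python3 -c "
from h import *
rows([.4250,.3154,.0565],92.4)"
```

```text
time_s: 37.08
tcp_pos: [0.4518, 0.1626, 0.1951]
eef_rot: [-0.023, 1.0, -0.0, -0.0]
contact_force: [0.0, -0.1, -1.8]
grip_width: 0.0338
grasp_force: 30.0
time_s: 37.95
tcp_pos: [0.4249, 0.314, 0.195]
eef_rot: [-0.021, 1.0, -0.0, -0.0]
contact_force: [0.4, -0.0, -2.5]
grip_width: 0.034
grasp_force: 30.0
shift [-0.001, 0.008, 0.693] turn [-0.0001, -0.0001, 0.0] cur yaw 92.4 t 37.95
```

```bash
python3 -m inch '[[[0,0.005,0.2],[0,0,0],-1],[[0,0.005,0.4],[0,0,0],-1],[[0,0.005,0.55],[0,0,0],-1],[[0,0.005,0.6],[0,0,0],-1],[[0,0.005,0.64],[0,0,0],-1],[[0,0.005,0.67],[0,0,0],-1],[[0,0.005,0.685],[0,0,0],-1],[[0,0.005,0.69],[0,0,0],-1],[[0,0.005,0.69],[0,0,0],-1]]'
```

```text
time_s: 39.08
tcp_pos: [0.4248, 0.3164, 0.0575]
eef_rot: [-0.022, 1.0, 0.0, 0.0]
contact_force: [-0.8, 0.2, -1.9]
grip_width: 0.0341
grasp_force: 30.0
```

```bash
python3 -m inch '[[[0,-0.003,0.005],[0,0,0],-1],[[0,-0.003,0.01],[0,0,0],-1],[[0,-0.003,0.01],[0,0,0],-1]]'
python3 -m inch '[[[0,0,0],[0,0,0],-0.2],[[0,0,0],[0,0,0],0.3],[[0,0,0],[0,0,0],1],[[0,0,0],[0,0,0],1],[[0,0,0],[0,0,0],1],[[0,0,0],[0,0,0],1],[[0,0,-0.3],[0,0,0],1],[[0,0,-0.6],[0,0,0],1],[[0,0,-0.9],[0,0,0],1],[[0,0,-0.9],[0,0,0],1],[[0,0,-0.9],[0,0,0],1]]'
python3 - <<'E'
from h import *
c=ctrl.camera("wrist");print(scanner(c));cv2.imwrite("pics/w8.png",c["frame"][...,::-1])
for n,dz in(('scene',.003),('side',.001)):
    c=ctrl.camera(n);print(n,blank(c,'yellow',(.63,-.263),dz),blank(c,'blue',(.613,-.031),dz),scanner(c,dz=dz))
E
```

```text
time_s: 39.45
tcp_pos: [0.4247, 0.3157, 0.0557]
eef_rot: [-0.022, 1.0, 0.0, 0.0]
contact_force: [-0.5, -1.4, 3.0]
grip_width: 0.0337
grasp_force: 30.0
time_s: 40.83
tcp_pos: [0.424, 0.3154, 0.2349]
eef_rot: [-0.022, 1.0, -0.0, -0.0]
contact_force: [-0.6, -0.6, -0.3]
grip_width: 0.087
grasp_force: 0.0
(np.float64(0.08928781259327762), array([426.3, 316. ]), array([138.2,  33.6]), 1.8, np.int64(3593))
scene (array([ 0.6307, -0.2598,  0.0313]), np.int32(139)) (array([ 0.6131, -0.0285,  0.0304]), np.int32(87)) (np.float64(0.08994183124504052), array([433.5, 314.8]), array([142.8,  35.1]), 1.6, np.int64(157))
side (array([ 0.6272, -0.2651,  0.0325]), np.int32(167)) (array([ 0.6135, -0.0299,  0.0297]), np.int32(85)) (np.float64(0.08815971963249336), array([427.2, 310.4]), array([137.7,  31. ]), 3.2, np.int64(199))
```

View pics/w8.png

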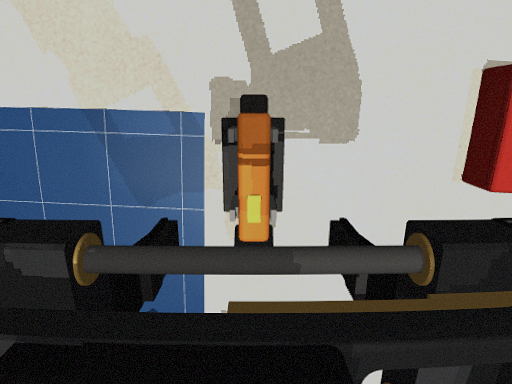

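The scanner lies in its cradle at (255,178), within about 1 mm of where it was, and both blanks are home. Handing in.

```bash
python3 -c "
from station import ctrl
print(ctrl.hand_in())"
```

```text
the job is handed in; nothing more can be done
None
```

The job is handed in (its verdict was not shown): the yellow and blue blanks are seated in their V-blocks, their labels were each held under the scanner for about 3 s in that order, red was absent, and the scanner is back in its cradle.

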